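# Read the orange sample on the colour reader

## Robot

A 6-joint arm with a two-finger parallel gripper is mounted at the origin on the work surface. World frame = base frame: x ahead of the robot, y to its left, z up, the work surface at z = 0. Lengths are in mm, angles in rad, forces in N, time in s.
With the tool pointing down it reaches from about 275 to 1000 mm from the base axis. Payload 8.4 kg.
Tool frame: the origin (TCP) lies midway between the tips of the shut fingers; the grasp point (between the pads) lies 19 mm behind it; y points along the fingers, z is the direction in which the jaws open and shut, and the axes are right-handed (so a half turn about y gives the same grasp; the last joint's range is limited). The gripper opens to 85 mm and grips with 20 to 120 N. Pads are 22 mm wide; open, the fingers measure 114 mm over their backs; the gripper's body (76 mm by 85 mm) begins 54 mm behind the grasp point. The pads swing forward as they close: fully open they stand 13 mm farther back than shut.
Start: joints at [1.194, 0.353, 1.633, -0, 1.155, -0.002], TCP at [228.803, 581.616, 231.281] pointing down, gripper open.
Joint ranges: [-2.63, 2.63], [-0.92, 2.1], [0.06, 2.66], [-1.3, 4.44], [0, 2.69], [-3.02, 3.02]. Speed limits (rad/s): [2.22, 2.22, 2.79, 3.14, 3.14, 3.14].

## Interface

Orientations are given as [roll, pitch, yaw] about the fixed x, y, z axes, in that order (R = Rz(yaw) Ry(pitch) Rx(roll)).
In Python, from rig import r gives the robot as it stands. The module is installed in compiled form; this text tells all that it offers.
- The arm moves only by the tool apply_moves, never from a script. Its argument "plan" is text: rows parted by semicolons, each of 7 numbers parted by spaces: the shift along the tool's x, y, z in cm, then the turn, a rotation vector about the tool's x, y, z in degrees, then the closure, from 0 (fully open) to 1 (shut). A call has 1 to 20 rows; each row shifts and turns the pose as measured when the row begins, along the tool's axes as they then stand; what a row does not reach is not made up. A row lasts 1/10 s, in which the tool goes at most 50 mm and 8.59 degrees, less where a joint would pass 70% of its speed; a pose out of reach is approached as far as the arm can. A call is refused whole if a number of a shift passes 5 or a number of a turn 8.59, either way. A call with a gripper value outside its range is refused whole. The fingers move at their own pace and stop on an object; "squeeze" is the grip in N (left out, the last holds). Time passes only in rows, so rows that do not move let the fingers close. It gives the time, the measured TCP pose, the force and the opening at its end, in the units of the state.
- r.sense(): the state, without advancing time (a new reading comes with each control period).
- r.grab_frame(name): name is "side" or "top" or "wrist"; returns the picture (480x640x3 uint8, blue, green, red); there is no depth.
- r.get_calibration(name): a dict with "vertical_fov" (degrees; the focal length in pixels is half the picture's height over the tangent of half this angle, whatever the lens; pixels are square), "cx", "cy" (the principal point, pixels), "R" (3x3) and "t" (3): a world point X has camera coordinates R X + t; the wrist camera has in their place "hand_eye" (4x4, takes a point from camera to tool coordinates, whose origin is the TCP and whose axes are the tool frame's). Camera axes: x right, y down, z forward; pixel columns grow to the right and rows downward; lengths in mm; the calibration is good to about 2 mm. A picture is of the moment at which its call begins: read the wrist's pose just before it. get_calibration takes no time and is no camera call.
- r.sign_off(): hands the job in, once; it reports no verdict.
The state is a dict: "clock": time; "qpos": joint angles; "qvel": joint speeds; "joint_efforts": joint torques, N m; "eef_pos": TCP position; "tcp_rot": TCP orientation; "contact_force": force on the tool from outside, world axes, zero at the start; "wrist_torque": the same for the moment, N m; "opening": opening from 0.0 (shut) to 1.0 (fully open).
Only numpy, scipy, OpenCV 4.12 (cv2) and the standard library are available. Lean on these libraries where they do the work, as an engineer would, in place of code of your own. Each camera call takes 0.05 s, during which the arm holds its last target. There are 200 camera calls.

## Task

Swing the black dust cover of the colour reader aside on its pin until it reaches its stop, so that the reading window is uncovered. Then slide the orange sample block along the deck until it lies flat and centred over the window, and with the block there press the green button right down to take the reading. Leave the blue sample and the things lying about where they are.

Things in the scene. Friction and masses are not known exactly. Their poses are not given: they have to be found in the camera images.
- reader: White bench-top colour reader fixed on the bench, 220 (x) x 460 (y) x 50 mm high; origin at the centre of its underside, its y axis along its length, its -x side (display, green button) towards the robot. Its flat top, 50 mm up, is the deck; the deck's centre holds the reading window. A black rubber stop for the cover, 10 mm across and 16 mm high, stands at x 99, y 56 mm in its frame.
- port (a point): Centre of the round reading window, 30 mm across, flush in the deck (at deck height); axes as the reader's.
- cover_pin (a point): The single upright pin on which the dust cover pivots: at deck height, 60 mm from the window centre towards the reader's +x (the far side).
- cover (a joint): Angle of the black dust cover about its pin, rad. At 0 the cover points from the pin to the reader's -x and hides the window; it grows clockwise seen from above, so that the cover swings to the reader's +y, to a stop at 1.75, where it lies along the rear of the deck. It starts between 0 and 0.14 and stays where it is left (stiff pin, about 0.12 N m: 2 N at the knob). The cover is a flat arm with a disc 44 mm across, 2 to 6 mm above the deck, disc centre 60 mm from the pin.
- cover_knob (a point): Centre of the top of the red round peg (12 mm across, 36 mm tall) that stands on the cover 72 mm from the pin on the cover's centre line; its top is 42 mm above the deck.
- orange_sample: Loose orange painted sample block, 60 (x) x 80 (y) x 18 mm, about 70 g; origin at the centre of its underside. It starts on the deck about 150 mm to one side of the window (either side), its long side roughly along the reader's length.
- blue_sample: A loose blue block of the same size, on the deck on the other side of the window; to be left there.
- read_button (a joint): Travel of the green push button, m: 0 up, 0.006 fully down; springs back; about 5 N fully down.
- read_button_top (a point): Centre of the top face of the green button (28 mm across, it moves straight down), on the deck near the robot at x -80, y -100 mm in the reader's frame.
- paint_tin: Closed paint tin, 100 mm across, 120 mm high, standing to the right, past the end of the reader; origin at the centre of its underside. Leave alone.
- paint_roller: Paint roller with red handle lying to the left, about 290 x 200 x 48 mm; origin on the bench near the handle's front end. Leave alone.
- filling_knife: Filling knife with red handle, 240 mm long, lying on the right; origin on the bench under its middle. Leave alone.
Mind the look-alikes: they are no part of the job. There is more than one size of the orange_sample; the one meant has the size given above.

How it is judged:
By the outcome, as a careful person would: the job done as asked, in the order asked, and still so for the second after the job is handed in, with the robot touching nothing.
It also fails if it takes over 59 s, if anything falls off the work surface, if the arm or the gripper's body presses on something with over 40 N, if the wrist force passes 120 N, or if a joint passes its speed limit or range.

## Working session

There is one attempt and no reset: what is moved stays moved. The work goes in short steps, Python scripts to look and compute and a tool call to move; the robot and the scene stay as the last step left them, time stands still between calls to the robot, and variables do not carry over. Pictures are saved under pics/ and viewed, about 8 in all and at most 12, crops included, and the job is handed in when it is done.

Besides the shell and the picture viewer there is one more tool, called after "Request:" as name(argument=value, ...), one argument or row to a line, values as JSON. apply_moves: Moves the arm, as the interface text tells. Its arguments: {"type":"object","properties":{"plan":{"type":"string"},"squeeze":{"type":"number"}},"required":["plan"]}

```bash
mkdir -p pics
python3 - <<'E'
from rig import r
import cv2,numpy as np
s=r.sense(); print(s)
for n in("top","side"):
    cv2.imwrite(f"pics/{n}1.png",r.grab_frame(n)); print(n,r.get_calibration(n))
print(r.get_calibration("wrist"))
E
```

```text
{'clock': 0.0, 'qpos': array([ 1.19358110e+00,  3.53667729e-01,  1.63414000e+00, -5.13878759e-05,
        1.15520692e+00, -2.38779135e-03]), 'qvel': array([-0.00189157, -0.00086502, -0.00012347, -0.00128709, -0.00225916,
        0.00062958]), 'joint_efforts': array([ 2.83428571e-04, -6.05250764e+01, -3.42080390e+01, -9.12657060e-05,
        9.21855593e-03,  6.83594749e-05]), 'eef_pos': array([228.64982871, 581.15429582, 230.54694667]), 'tcp_rot': array([-1.57221843e+00, -4.35885596e-05, -3.74806622e-01]), 'contact_force': array([ 0.79265445, -0.44178973,  0.00434271]), 'wrist_torque': array([ 0.0171205 ,  0.00235036, -0.0021231 ]), 'opening': 1.0007432949490065}
top {'vertical_fov': 42.67196041271437, 'cx': 327.8814839056617, 'cy': 238.3666357705683, 'R': array([[ 0.01161017, -0.99980058, -0.01624808],
       [-0.99672698, -0.01027135, -0.08018621],
       [ 0.08000333,  0.01712587, -0.99664747]]), 't': array([  40.01215564,  492.99624762, 1598.1347201 ])}
side {'vertical_fov': 49.45434408563709, 'cx': 322.5807466166013, 'cy': 236.09053618026556, 'R': array([[ 0.75193243, -0.65917966, -0.00893284],
       [-0.52269308, -0.5878741 , -0.61741071],
       [ 0.4017332 ,  0.46892027, -0.78659025]]), 't': array([-375.23750116,  311.77369684, 1435.96530544])}
{'vertical_fov': 68.59245471125766, 'cx': 317.13598544988395, 'cy': 244.2712783383753, 'hand_eye': array([[-2.31217565e-04,  9.50101323e-01,  3.11941377e-01,
        -8.01425791e+01],
       [-2.91672193e-04, -3.11941437e-01,  9.50101287e-01,
        -1.43125321e+02],
       [ 9.99999931e-01,  1.28695481e-04,  3.49244476e-04,
         8.25727926e-01],
       [ 0.00000000e+00,  0.00000000e+00,  0.00000000e+00,
         1.00000000e+00]])}
```

View pics/top1.png

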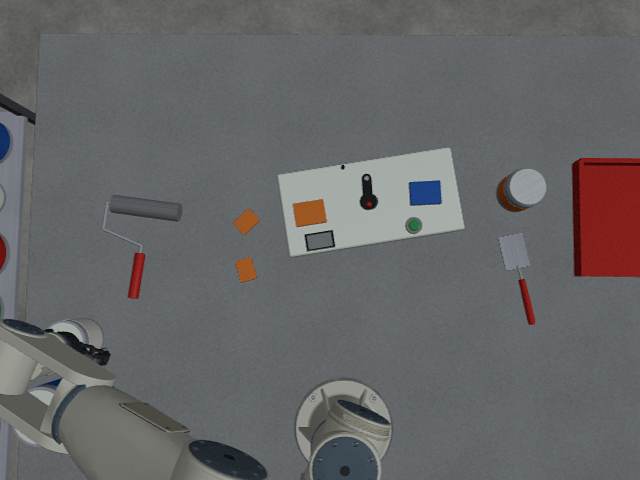

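View pics/side1.png

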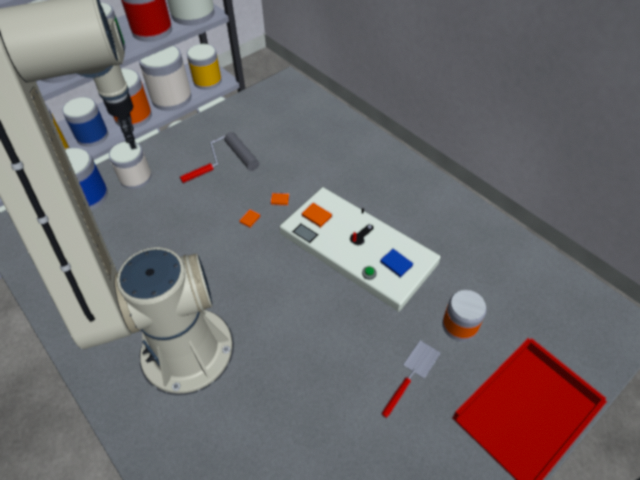

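The top view shows the reader deck with corners at about (278,174), (450,149), (464,229) and (290,256). The orange 60x80 block is on the left at (310,213), and the smaller orange look-alikes are off the reader. The blue block is at (425,193), the red knob at (369,204) and the green button at (414,225). The side view agrees.

```bash
cat > h.py <<'E'
from rig import r
import cv2,numpy as np
from scipy.spatial.transform import Rotation as Ro
def cam(n,s=None):
    c=r.get_calibration(n); f=240/np.tan(np.radians(c["vertical_fov"]/2))
    K=np.array([[f,0,c["cx"]],[0,f,c["cy"]],[0,0,1]])
    if n=="wrist":
        T=np.eye(4);T[:3,:3]=Ro.from_euler("xyz",s["tcp_rot"]).as_matrix();T[:3,3]=s["eef_pos"]
        M=np.linalg.inv(T@np.array(c["hand_eye"])); return K,M[:3,:3],M[:3,3]
    return K,np.array(c["R"]),np.array(c["t"])
def back(n,uv,z,s=None):
    K,R,t=cam(n,s); d=R.T@np.linalg.inv(K)@np.array([*uv,1.]); C=-R.T@t
    return C+d*(z-C[2])/d[2]
def proj(n,X,s=None):
    K,R,t=cam(n,s); p=K@(R@np.array(X)+t); return p[:2]/p[2]
E
python3 - <<'E'
from h import *
for nm,uv,z in [("c++",(278,174),50),("c+-",(450,149),50),("c--",(464,229),50),("c-+",(290,256),50),("orange",(310,213),68),("knob",(369,204),92),("pin",(366,178),55),("btn",(414,225),60),("stop",(342.5,167.5),66),("blue",(425,193),68)]:
    print(nm,back("top",uv,z).round(0))
im=r.grab_frame("top")
cv2.imwrite("pics/top2.png",cv2.resize(im[140:265,270:475],None,fx=3.9,fy=3.9,interpolation=cv2.INTER_CUBIC))
E
```

```text
c++ [657. 177.  50.]
c+- [ 727. -271.   50.]
c-- [ 518. -306.   50.]
c-+ [443. 142.  50.]
orange [553.  91.  68.]
knob [575. -59.  92.]
pin [648. -52.  55.]
btn [ 526. -176.   60.]
stop [673.   9.  66.]
blue [ 608. -203.   68.]
```

View pics/top2.png

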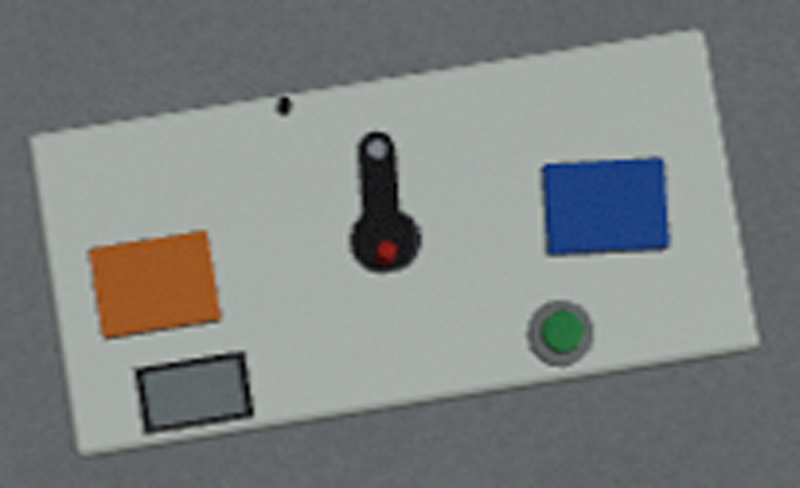

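Enlarged, the crop shows corners (31,137), (703,30), (758,343) and (81,450). The orange block's corners are (90,249), (207,231), (220,320) and (104,338). The knob is at (387,251), the pin at (376,149), the button at (563,331) and the stop top at (284,101).

```bash
cat >> h.py <<'E'
def fit(P,Q):  # 2D rigid P(frame)->Q(world)
    P=np.array(P,float);Q=np.array(Q)[:,:2];p=P-P.mean(0);q=Q-Q.mean(0)
    a=np.arctan2((p[:,0]*q[:,1]-p[:,1]*q[:,0]).sum(),(p*q).sum())
    R=np.array([[np.cos(a),-np.sin(a)],[np.sin(a),np.cos(a)]]); t=Q.mean(0)-R@P.mean(0)
    return a,t,R,np.linalg.norm(P@R.T+t-Q,axis=1)
E
python3 - <<'E'
from h import *
b=lambda uv,z: back("top",((uv[0]+.5)/3.9-.5+270,(uv[1]+.5)/3.9-.5+140),z)
P=[(110,230),(110,-230),(-110,-230),(-110,230),(60,0),(99,56),(-80,-100)]
Q=[b((31,137),50),b((703,30),50),b((758,343),50),b((81,450),50),b((376,149),56),b((284,101),66),b((563,331),60)]
a,t,R,e=fit(P,Q);print("reader",a,t,e.round(1))
O=[b(x,68) for x in((90,249),(207,231),(220,320),(104,338))]
a2,t2,_,e2=fit([(30,40),(30,-40),(-30,-40),(-30,40)],O);print("orange",a2,t2,e2.round(1),"in reader",R.T@(t2-t))
k=b((387,251),92)[:2];print("knob",k,R.T@(k-t)); v=R.T@(k-t)-[60,0];print("cover",np.arctan2(v[1],-v[0]),np.hypot(*v))
E
```

```text
reader 0.1691404371822746 [588.95848216 -63.71933385] [4.7 4.7 3.9 5.3 1.3 1.3 0.4]
orange 0.16379254654254613 [554.61520845  92.69779003] [1.  1.  1.5 1.4] in reader [ -7.52269472 159.96620316]
knob [574.90814649 -58.28828826] [-12.93559924   7.71870848]
cover 0.10543664105584061 73.34289398154999
```

```bash
cat >> h.py <<'E'
def plan(target,zyaw,s=None,n=None,start=None,step=5.0):
    """rows (tool cm, turn deg about tool y) to take the TCP to target with jaw axis at zyaw (world), tool down"""
    s=s or r.sense()
    p,y=start if start else (s["eef_pos"],s["tcp_rot"][2])
    d=np.array(target,float)-p; dy=np.degrees((zyaw-np.pi/2-y+np.pi)%(2*np.pi)-np.pi)
    n=n or int(max(np.ceil(np.linalg.norm(d)/10/step),np.ceil(abs(dy)/8.5),1)); out=[]
    for i in range(n):
        c,si=np.cos(y),np.sin(y); l=d/n/10
        out.append((round(l[0]*c+l[1]*si,2),round(-l[2],2),round(-l[0]*si+l[1]*c,2),round(-dy/n,1)))
        y+=np.radians(dy/n)
    print(n,out); return np.array(target,float),y
E
python3 - <<'E'
from h import *
a=0.169+np.pi/2-0.105
plan((575,-58,180),a)
E
```

```text
15 [(np.float64(3.71), np.float64(0.34), np.float64(-3.12), np.float64(-1.7)), (np.float64(3.62), np.float64(0.34), np.float64(-3.23), np.float64(-1.7)), (np.float64(3.52), np.float64(0.34), np.float64(-3.33), np.float64(-1.7)), (np.float64(3.42), np.float64(0.34), np.float64(-3.43), np.float64(-1.7)), (np.float64(3.32), np.float64(0.34), np.float64(-3.53), np.float64(-1.7)), (np.float64(3.21), np.float64(0.34), np.float64(-3.63), np.float64(-1.7)), (np.float64(3.11), np.float64(0.34), np.float64(-3.72), np.float64(-1.7)), (np.float64(3.0), np.float64(0.34), np.float64(-3.81), np.float64(-1.7)), (np.float64(2.88), np.float64(0.34), np.float64(-3.9), np.float64(-1.7)), (np.float64(2.77), np.float64(0.34), np.float64(-3.98), np.float64(-1.7)), (np.float64(2.65), np.float64(0.34), np.float64(-4.06), np.float64(-1.7)), (np.float64(2.53), np.float64(0.34), np.float64(-4.13), np.float64(-1.7)), (np.float64(2.41), np.float64(0.34), np.float64(-4.21), np.float64(-1.7)), (np.float64(2.29), np.float64(0.34), np.float64(-4.27), np.float64(-1.7)), (np.float64(2.16), np.float64(0.34), np.float64(-4.34), np.float64(-1.7))]
```

Request:
apply_moves(
  plan="3.7 0.3 -3.1 0 -1.7 0 0.6;3.6 0.3 -3.2 0 -1.7 0 0.6;3.5 0.3 -3.3 0 -1.7 0 0.6;3.4 0.3 -3.4 0 -1.7 0 0.6;3.3 0.3 -3.5 0 -1.7 0 0.6;3.2 0.3 -3.6 0 -1.7 0 0.6;3.1 0.3 -3.7 0 -1.7 0 0.6;3 0.3 -3.8 0 -1.7 0 0.6;2.9 0.3 -3.9 0 -1.7 0 0.6;2.8 0.3 -4 0 -1.7 0 0.6;2.6 0.3 -4.1 0 -1.7 0 0.6;2.5 0.3 -4.1 0 -1.7 0 0.6;2.4 0.3 -4.2 0 -1.7 0 0.6;2.3 0.3 -4.3 0 -1.7 0 0.6;2.2 0.3 -4.3 0 -1.7 0 0.6;0 0 0 0 0 0 0.6",
  squeeze=20,
)

```text
clock: 1.75
eef_pos: [591.6, -71.7, 182.1]
tcp_rot: [-1.57, -0.002, 0.094]
contact_force: [-0.1, 0.8, 0.5]
opening: 0.403
```

Run:
```python
from h import *
s=r.sense(); im=r.grab_frame("wrist"); cv2.imwrite("pics/w1.png",im)
print(s["clock"],s["eef_pos"],s["tcp_rot"],s["opening"],s["qpos"])
np.save("w1.npy",np.r_[s["eef_pos"],s["tcp_rot"]])
plan((575,-58,180),0.169+np.pi/2-0.105)
```

```text
1.75 [591.63649821 -71.70411917 182.07377756] [-1.57040293 -0.00234507  0.09442659] 0.40265485662432077 [-1.23637538e-01  3.57931603e-01  1.74529480e+00  1.03597977e-03
  1.03616206e+00 -1.78938779e+00]
1 [(np.float64(-1.39), np.float64(0.19), np.float64(1.31), np.float64(1.7))]
```

View pics/w1.png

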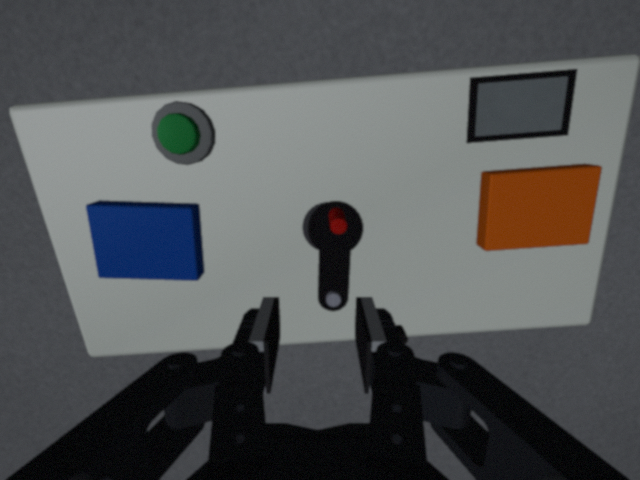

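The wrist view is rotated, with the reader's +x pointing down in the picture. It shows the knob top at about (339,227), the pin at (333,299), the button at (178,134) and the orange block at about (540,207). I'll enlarge it for accuracy.

Run:
```python
from h import *
im=cv2.imread("pics/w1.png")
a=cv2.resize(im[150:320,290:380],None,fx=3.4,fy=3.4,interpolation=cv2.INTER_CUBIC)
b=cv2.resize(im[150:320,468:608],None,fx=3.4,fy=3.4,interpolation=cv2.INTER_CUBIC)
cv2.imwrite("pics/w1c.png",np.hstack([a,b])); print(a.shape,b.shape)
```

```text
(578, 306, 3) (578, 476, 3)
```

View pics/w1c.png

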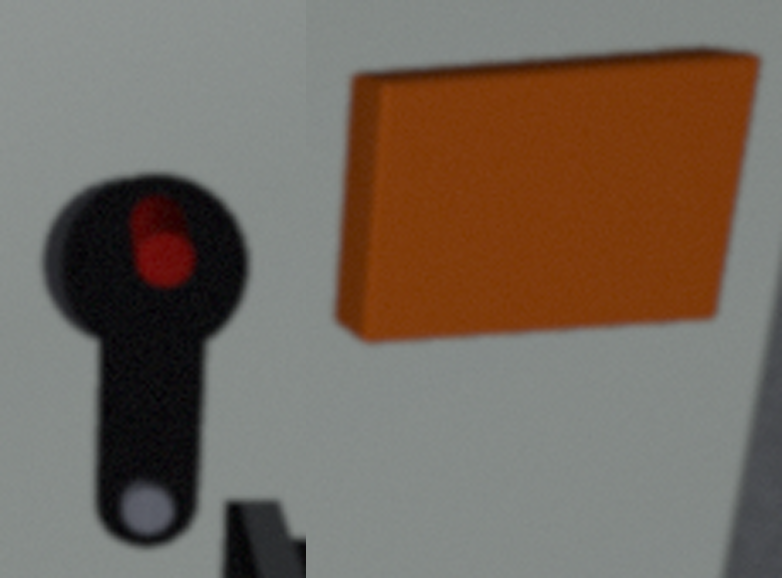

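The crop shows the knob top at (165,260) and the pin at (148,508). The orange top corners are (382,83), (759,60), (716,317) and (369,340).

Run:
```python
from h import *
w=np.load("w1.npy"); s={"eef_pos":w[:3],"tcp_rot":w[3:]}
A=lambda u,v:((u+.5)/3.4-.5+290,(v+.5)/3.4-.5+150)
B=lambda u,v:((u-306+.5)/3.4-.5+468,(v+.5)/3.4-.5+150)
b=lambda uv,z: back("wrist",uv,z,s)
P=[(110,230),(110,-230),(-110,-230),(-110,230),(60,0),(-80,-100)]
Q=[b((592,323),50),b((90,355),50),b((12,108),50),b((637,57),50),b(A(148,508),57),b((178.5,134),60)]
a,t,R,e=fit(P,Q);print("reader",a,t,e.round(1))
for p,q in zip(P,Q): print(p,(R.T@(q[:2]-t)).round(1))
O=[b(B(*x),68) for x in((716,317),(369,340),(382,83),(759,60))]
a2,t2,_,e2=fit([(30,40),(30,-40),(-30,-40),(-30,40)],O);print("orange",a2,t2,e2.round(1),"in reader",R.T@(t2-t))
k=b(A(165,260),92)[:2];print("knob",k,R.T@(k-t)); v=R.T@(k-t)-[60,0];print("cover",np.arctan2(v[1],-v[0]),np.hypot(*v))
```

```text
reader 0.1707730701816984 [586.71252979 -62.45151258] [3.9 6.2 6.9 7.  1.7 2.6]
(110, 230) [106.5 228.4]
(110, -230) [ 105.2 -226. ]
(-110, -230) [-107.1 -223.8]
(-110, 230) [-106.4  224. ]
(60, 0) [61.7  0.1]
(-80, -100) [ -79.9 -102.6]
orange 0.1699690763957204 [553.81829126  93.28086212] [1.1 2.1 0.6 2. ] in reader [ -5.94993083 159.057228  ]
knob [574.1941906  -57.98244756] [-11.57675167   6.53147603]
cover 0.09099934158609554 71.87413692467264
```

Request:
apply_moves(
  plan="-0.8 2 0.7 0 1 0 0.6;-0.8 2 0.7 0 0.7 0 0.6;0 1.5 0 0 0 0 0.6;0 1.5 0 0 0 0 0.6;0 0 0 0 0 0 0.6",
)

```text
clock: 2.3
eef_pos: [569.6, -53.5, 109.5]
tcp_rot: [-1.567, 0.002, 0.062]
contact_force: [-0.6, 0.2, 0.2]
opening: 0.395
```

Run:
```python
from h import *
plan((574.5,-58.2,72),0.17+np.pi/2-0.098,n=2)
```

```text
2 [(np.float64(0.23), np.float64(1.87), np.float64(-0.25), np.float64(-0.3)), (np.float64(0.23), np.float64(1.87), np.float64(-0.25), np.float64(-0.3))]
```

Request:
apply_moves(
  plan="0.5 1 -0.5 0 -0.6 0 0.6;0 0.8 0 0 0 0 0.6;0 1 0 0 0 0 0.6;0 0.8 0 0 0 0 0.7;0 0 0 0 0 0 0.8;0 0 0 0 0 0 0.8;0 0 0 0 0 0 0.8",
)

```text
clock: 3.0
eef_pos: [576.0, -57.1, 72.2]
tcp_rot: [-1.567, 0.0, 0.074]
contact_force: [0.3, -0.6, 0.1]
opening: 0.198
```

Run:
```python
from h import *
s=r.sense();print(s["eef_pos"],s["tcp_rot"],s["contact_force"],s["opening"])
t=np.array([587.8,-63.]);c,si=np.cos(.17),np.sin(.17);R=np.array([[c,-si],[si,c]])
st=(s["eef_pos"],s["tcp_rot"][2]); 
for th in np.linspace(.098,1.78,16)[1:]:
    k=t+R@(np.array([60,0])+72*np.array([-np.cos(th),np.sin(th)]))
    st=plan((*k,72),.17+np.pi/2-th,n=1,start=st); print(k.round(0))
```

```text
[575.96852208 -57.12309674  72.22986025] [-1.56744076e+00  1.03286195e-04  7.39945319e-02] [ 0.28428631 -0.64483877  0.0891943 ] 0.1981786337404949
1 [(np.float64(-0.04), np.float64(0.02), np.float64(0.72), np.float64(6.5))]
[575. -50.]
1 [(np.float64(0.05), np.float64(-0.0), np.float64(0.81), np.float64(6.4))]
[576. -42.]
1 [(np.float64(0.05), np.float64(-0.0), np.float64(0.81), np.float64(6.4))]
[577. -34.]
1 [(np.float64(0.05), np.float64(-0.0), np.float64(0.81), np.float64(6.4))]
[580. -26.]
1 [(np.float64(0.05), np.float64(-0.0), np.float64(0.81), np.float64(6.4))]
[583. -19.]
1 [(np.float64(0.05), np.float64(-0.0), np.float64(0.81), np.float64(6.4))]
[588. -12.]
1 [(np.float64(0.05), np.float64(-0.0), np.float64(0.81), np.float64(6.4))]
[592.  -6.]
1 [(np.float64(0.05), np.float64(-0.0), np.float64(0.81), np.float64(6.4))]
[598.   0.]
1 [(np.float64(0.05), np.float64(-0.0), np.float64(0.81), np.float64(6.4))]
[604.   5.]
1 [(np.float64(0.05), np.float64(-0.0), np.float64(0.81), np.float64(6.4))]
[611.  10.]
1 [(np.float64(0.05), np.float64(-0.0), np.float64(0.81), np.float64(6.4))]
[618.  13.]
1 [(np.float64(0.05), np.float64(-0.0), np.float64(0.81), np.float64(6.4))]
[626.  16.]
1 [(np.float64(0.05), np.float64(-0.0), np.float64(0.81), np.float64(6.4))]
[634.  18.]
1 [(np.float64(0.05), np.float64(-0.0), np.float64(0.81), np.float64(6.4))]
[642.  19.]
1 [(np.float64(0.05), np.float64(-0.0), np.float64(0.81), np.float64(6.4))]
[650.  19.]
```

Request:
apply_moves(
  plan="0 0 0.7 0 4 0 0.8;0 0 0.8 0 6.4 0 0.8;0 0 0.8 0 6.4 0 0.8;0 0 0.8 0 6.4 0 0.8;0 0 0.8 0 6.4 0 0.8;0 0 0.8 0 6.4 0 0.8;0 0 0 0 0 0 0.8",
)

```text
clock: 3.7
eef_pos: [586.3, -12.8, 74.8]
tcp_rot: [-1.568, -0.003, -0.579]
contact_force: [0.1, 0.1, 0.5]
opening: 0.201
```

```bash
cat > c.py <<'E'
from h import *
s=r.sense();print(s["contact_force"].round(1))
t=np.array([587.8,-63.]);c,si=np.cos(.17),np.sin(.17);R=np.array([[c,-si],[si,c]])
v=R.T@(s["eef_pos"][:2]-t)-[60,0]; th=np.arctan2(v[1],-v[0]); print("tcp th",th,"rad",np.hypot(*v),"yaw err deg",np.degrees(s["tcp_rot"][2]-(.17-th)), s["eef_pos"][2])
st=(s["eef_pos"],s["tcp_rot"][2]); n=int(np.ceil((1.78-th)/.113))
for a in np.linspace(th,1.78,n+1)[1:]:
    k=t+R@(np.array([60,0])+72*np.array([-np.cos(a),np.sin(a)]))
    st=plan((*k,72),.17+np.pi/2-a,n=1,start=st)
E
python3 c.py
```

```text
[0.1 0.1 0.5]
tcp th 0.7531650468286963 rad 72.68845468627299 yaw err deg 0.2516811697117608 74.84494423051045
1 [(np.float64(0.11), np.float64(0.28), np.float64(0.74), np.float64(6.1))]
1 [(np.float64(0.04), np.float64(-0.0), np.float64(0.74), np.float64(5.9))]
1 [(np.float64(0.04), np.float64(-0.0), np.float64(0.74), np.float64(5.9))]
1 [(np.float64(0.04), np.float64(-0.0), np.float64(0.74), np.float64(5.9))]
1 [(np.float64(0.04), np.float64(-0.0), np.float64(0.74), np.float64(5.9))]
1 [(np.float64(0.04), np.float64(-0.0), np.float64(0.74), np.float64(5.9))]
1 [(np.float64(0.04), np.float64(-0.0), np.float64(0.74), np.float64(5.9))]
1 [(np.float64(0.04), np.float64(-0.0), np.float64(0.74), np.float64(5.9))]
1 [(np.float64(0.04), np.float64(-0.0), np.float64(0.74), np.float64(5.9))]
1 [(np.float64(0.04), np.float64(-0.0), np.float64(0.74), np.float64(5.9))]
```

Request:
apply_moves(
  plan="0 0.3 0.7 0 4 0 0.8;0 0.1 0.8 0 6.2 0 0.8;0 0.1 0.8 0 6.2 0 0.8;0 0 0.8 0 6.2 0 0.8;0 0.1 0.8 0 6.2 0 0.8;0 0 0.8 0 6.2 0 0.8;0 0 0.7 0 6 0 0.8;0 0 0 0 0 0 0.8",
)

```text
clock: 4.5
eef_pos: [625.6, 18.4, 70.7]
tcp_rot: [-1.57, -0.003, -1.293]
contact_force: [-0.2, -0.4, 0.3]
opening: 0.205
```

```bash
python3 c.py
```

```text
[-0.2 -0.4  0.3]
tcp th 1.4499386990438732 rad 74.33960614160662 yaw err deg -0.7582701429066933 70.70541501392933
1 [(np.float64(0.27), np.float64(-0.13), np.float64(0.79), np.float64(5.5))]
1 [(np.float64(0.04), np.float64(-0.0), np.float64(0.79), np.float64(6.3))]
1 [(np.float64(0.04), np.float64(-0.0), np.float64(0.79), np.float64(6.3))]
```

Request:
apply_moves(
  plan="0.2 0 0.7 0 4 0 0.8;0.1 0 0.8 0 6 0 0.8;0 0 0.7 0 4 0 0.8;0 0 0.4 0 2 0 0.8;0 0 0.3 0 0 0 0.8",
)

```text
clock: 5.0
eef_pos: [649.4, 19.5, 70.3]
tcp_rot: [-1.579, -0.001, -1.556]
contact_force: [-10.5, 2.3, 6.7]
opening: 0.197
```

```bash
python3 c.py
python3 - <<'E'
from h import *
cv2.imwrite("pics/t3.png",cv2.resize(r.grab_frame("top")[120:270,260:480],None,fx=3.5,fy=3.5,interpolation=cv2.INTER_CUBIC))
E
```

```text
[-10.5   2.3   6.7]
tcp th 1.7749877073437506 rad 72.4364254660561 yaw err deg 2.802653801841904 70.28160593140275
1 [(np.float64(0.05), np.float64(-0.17), np.float64(0.03), np.float64(3.1))]
```

View pics/t3.png

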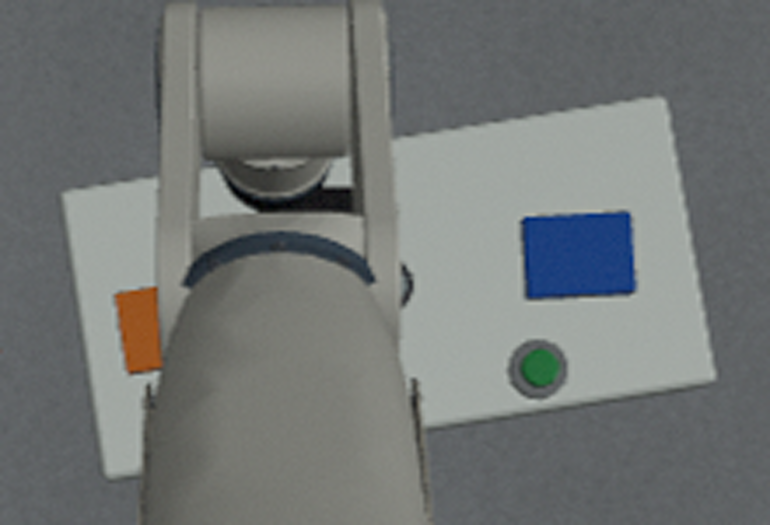

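The top view is mostly hidden by the arm. The window ring shows at (405,285), and the force has risen to about 10 N against the cover's stop. I'll release and lift to check with the wrist camera on the way to the block.

Request:
apply_moves(
  plan="0 0 -0.2 0 0 0 0.6;0 -2 0 0 0 0 0.6;0 -3 0 0 0 0 0.3;0 -3 0 0 -2 0 0;-2 -2 -2 0 -2.5 0 0;-2.5 0 -2.5 0 -2.5 0 0;-1.5 0 -2 0 -2 0 0;0 0 0 0 0 0 0",
)

```text
clock: 5.85
eef_pos: [574.4, 70.7, 175.8]
tcp_rot: [-1.575, 0.0, -1.359]
contact_force: [-1.0, 0.4, 1.1]
opening: 0.998
```

Run:
```python
from h import *
s=r.sense(); im=r.grab_frame("wrist"); cv2.imwrite("pics/w2.png",im)
print(s["clock"],s["eef_pos"],s["tcp_rot"],s["opening"])
np.save("w2.npy",np.r_[s["eef_pos"],s["tcp_rot"]])
plan((554,93,120),0.17,s)
```

```text
5.85 [574.40699503  70.72742048 175.760145  ] [-1.57470209e+00  3.26239988e-04 -1.35886907e+00] 0.9976845322600977
2 [(np.float64(-1.3), np.float64(2.79), np.float64(-0.76), np.float64(1.2)), (np.float64(-1.29), np.float64(2.79), np.float64(-0.79), np.float64(1.2))]
```

View pics/w2.png

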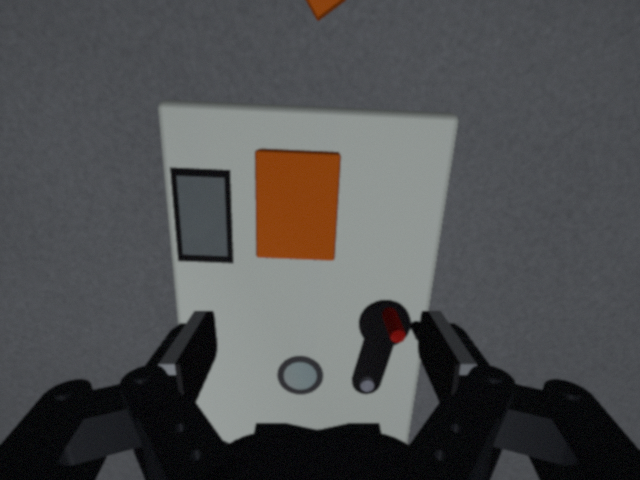

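The cover is open: knob top at (397,336), pin at (367,384), and the window uncovered at (300,375). The orange top corners are at (256,152), (340,155), (335,259) and (257,256).

Run:
```python
from h import *
w=np.load("w2.npy"); s={"eef_pos":w[:3],"tcp_rot":w[3:]}
b=lambda u,v,z: back("wrist",(u,v),z,s)[:2]
pin=b(367,384,57);k=b(397.5,337,92);win=b(300,375,50);print("pin",pin,"knob",k,"win",win,"pinexp", np.array([587.8,-63])+60*np.array([np.cos(.17),np.sin(.17)]))
d=k-pin;print("cover", (np.arctan2(-np.cos(.17)*0-np.sin(.17)*1,-np.cos(.17))-np.arctan2(d[1],d[0]))%(2*np.pi),np.hypot(*d))
d=win-pin; print("axis yaw",np.arctan2(-d[1],-d[0]),np.hypot(*d))
O=[b(*x,68) for x in((335,259),(257,256),(256,154),(340,155))]
print(np.round(O,1))
a2,t2,_,e2=fit([(30,-40),(-30,-40),(-30,40),(30,40)],O);print("orange",a2,t2,e2)
```

```text
pin [647.19508765 -54.08606823] knob [646.72040162  18.85978489] win [587.12659337 -62.99319782] pinexp [646.93508601 -52.84905906]
cover 1.7342890435041927 72.94739758455363
axis yaw 0.14721019537223212 60.72529096241602
[[590.5  60.7]
 [532.1  50.5]
 [519.5 124.7]
 [576.5 136.3]]
orange 0.17964981042798972 [554.67077916  93.01189383] [1.8297305  2.18303971 2.7946746  1.5481658 ]
```

Request:
apply_moves(
  plan="-0.9 2.5 -0.6 0 0.8 0 0;-0.8 2.5 -0.5 0 0.6 0 0;-0.4 1.2 -0.2 0 0.4 0 0;0 0 0 0 0 0 0",
)

```text
clock: 6.3
eef_pos: [563.2, 87.0, 113.9]
tcp_rot: [-1.566, -0.001, -1.388]
contact_force: [1.1, 0.3, 0.5]
opening: 0.999
```

Run:
```python
from h import *
plan((554.3,93,50),0.173,n=1)
```

```text
1 [(np.float64(-0.75), np.float64(6.39), np.float64(-0.77), np.float64(0.6))]
```

Request:
apply_moves(
  plan="-0.7 1.5 -0.8 0 0.5 0 0;0 1.3 0 0 0 0 0;0 0 0 0 0 0 0",
)

```text
clock: 6.6
eef_pos: [557.8, 91.5, 86.5]
tcp_rot: [-1.562, -0.002, -1.395]
contact_force: [0.5, 0.4, -0.4]
opening: 1.005
```

Run:
```python
from h import *
s=r.sense();print(s["eef_pos"]);plan((554.3,93,50),0.173,n=1)
```

```text
[557.82806967  91.47991668  86.54984533]
1 [(np.float64(-0.21), np.float64(3.65), np.float64(-0.32), np.float64(0.2))]
```

Request:
apply_moves(
  plan="-0.3 1.2 -0.4 -0.4 0.2 0 0;0 1.2 0 0 0 0 0;0 1 0 0 0 0 0;0 0 0 0 0 0 0",
)

```text
clock: 7.0
eef_pos: [555.8, 93.2, 51.1]
tcp_rot: [-1.567, -0.002, -1.398]
contact_force: [0.6, 0.1, -0.5]
opening: 0.997
```

Run:
```python
from h import *
s=r.sense();print(s["eef_pos"]);plan((554.3,93,50),0.173,n=1)
```

```text
[555.77332625  93.21326698  51.12577011]
1 [(np.float64(-0.0), np.float64(0.11), np.float64(-0.15), np.float64(-0.0))]
```

Request:
apply_moves(
  plan="0 0 -0.1 0 0 0 0.2;0 0 0 0 0 0 0.4;0 0 0 0 0 0 0.5;0 0 0 0 0 0 0.5;0 0 0 0 0 0 0.5",
  squeeze=20,
)

```text
clock: 7.5
eef_pos: [555.3, 93.0, 51.7]
tcp_rot: [-1.566, -0.002, -1.398]
contact_force: [0.3, 0.2, -0.8]
opening: 0.7
```

Run:
```python
from h import *
s=r.sense();print(s["eef_pos"],s["tcp_rot"],s["contact_force"],s["opening"])
e=s["eef_pos"]; 
plan((587.3,-63,e[2]),0.17,n=8)
```

```text
[555.29502414  93.04358254  51.7253736 ] [-1.56595036 -0.00233234 -1.39828492] [ 0.31077762  0.23984188 -0.80203352] 0.7001996462499785
8 [(np.float64(1.99), np.float64(-0.0), np.float64(0.06), np.float64(0.0)), (np.float64(1.99), np.float64(-0.0), np.float64(0.06), np.float64(0.0)), (np.float64(1.99), np.float64(-0.0), np.float64(0.06), np.float64(0.0)), (np.float64(1.99), np.float64(-0.0), np.float64(0.06), np.float64(0.0)), (np.float64(1.99), np.float64(-0.0), np.float64(0.06), np.float64(0.0)), (np.float64(1.99), np.float64(-0.0), np.float64(0.06), np.float64(0.0)), (np.float64(1.99), np.float64(-0.0), np.float64(0.06), np.float64(0.0)), (np.float64(1.99), np.float64(-0.0), np.float64(0.06), np.float64(0.0))]
```

Request:
apply_moves(
  plan="1 0 0 0 0 0 0.5;1.5 0 0.1 0 0 0 0.5;1.5 0 0.1 0 0 0 0.5;1.5 0 0 0 0 0 0.5;1 0 0 0 0 0 0.5;0 0 0 0 0 0 0.5",
)

```text
clock: 8.1
eef_pos: [570.0, 22.4, 52.3]
tcp_rot: [-1.565, -0.003, -1.399]
contact_force: [-0.4, 0.3, -1.5]
opening: 0.699
```

Run:
```python
from h import *
s=r.sense();print(s["eef_pos"],s["tcp_rot"],s["contact_force"],s["opening"])
plan((587.3,-63,51.5),0.17,n=5)
```

```text
[570.04661561  22.38184953  52.31365148] [-1.56497977 -0.00286989 -1.39896269] [-0.42480984  0.32572513 -1.49508478] 0.6991342117283011
5 [(np.float64(1.74), np.float64(0.02), np.float64(0.05), np.float64(0.0)), (np.float64(1.74), np.float64(0.02), np.float64(0.05), np.float64(0.0)), (np.float64(1.74), np.float64(0.02), np.float64(0.05), np.float64(0.0)), (np.float64(1.74), np.float64(0.02), np.float64(0.05), np.float64(0.0)), (np.float64(1.74), np.float64(0.02), np.float64(0.05), np.float64(0.0))]
```

Request:
apply_moves(
  plan="1 0.1 0 -0.2 0 0 0.5;1.5 0 0.1 -0.1 0 0 0.5;1.5 0.1 0.1 0 0 0 0.5;1.5 0 0.1 0 0 0 0.5;1.2 0 0 0 0 0 0.5;0.6 0 0 0 0 0 0.5;0 0 0 0 0 0 0.5",
)

```text
clock: 8.8
eef_pos: [587.6, -55.3, 51.1]
tcp_rot: [-1.569, -0.002, -1.4]
contact_force: [-0.2, 0.6, -0.4]
opening: 0.702
```

Run:
```python
from h import *
s=r.sense();print(s["eef_pos"],s["tcp_rot"],s["contact_force"],s["opening"])
plan((587.3,-63,51.5),0.17,n=1)
im=r.grab_frame("wrist"); cv2.imwrite("pics/w3.png",im);np.save("w3.npy",np.r_[s["eef_pos"],s["tcp_rot"]])
```

```text
[587.63104698 -55.26721647  51.07551928] [-1.56908075 -0.00238567 -1.39953924] [-0.15560517  0.57419556 -0.42133202] 0.7015609912481608
1 [(np.float64(0.76), np.float64(-0.04), np.float64(-0.16), np.float64(0.1))]
```

View pics/w3.png

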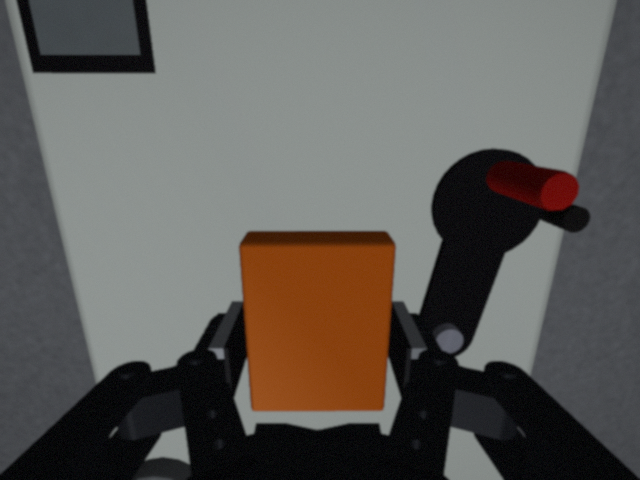

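The wrist view shows the block gripped, with top corners at (242,245), (394,244), (385,409) and (252,410). The pin is at (449,340), the knob top at (559,191), and the cover rests against the stop at (572,217).

Run:
```python
from h import *
w=np.load("w3.npy"); s={"eef_pos":w[:3],"tcp_rot":w[3:]}
b=lambda u,v,z: back("wrist",(u,v),z,s)[:2]
O=[b(*x,68) for x in((394,244.5),(242.5,245),(252,410),(385,409.5))]
a2,t2,_,e2=fit([(30,40),(-30,40),(-30,-40),(30,-40)],O);print("orange",a2,t2,e2, "off tcp",t2-s["eef_pos"][:2])
u=np.array([np.cos(.17),np.sin(.17)])
for z in(56,58,62):
    p=b(449,340,z);print(z,"pin",p,"port",p-60*u, "knob", b(559,191,92))
k=b(559,191,92);d=k-b(449,340,58);print("cover",(.17+np.pi-np.arctan2(d[1],d[0])),np.hypot(*d))
```

```text
orange 0.1741274777564568 [588.46606597 -54.63706933] [1.82214472 1.84526778 1.18807677 1.21894511] off tcp [0.83501899 0.63014714]
56 pin [648.84222217 -55.1273058 ] port [589.70713616 -65.27824675] knob [646.4991425   19.61475066]
58 pin [647.75723995 -53.96953704] port [588.62215393 -64.12047798] knob [646.4991425   19.61475066]
62 pin [645.5872755  -51.65399952] port [586.45218948 -61.80494046] knob [646.4991425   19.61475066]
cover 1.7237006271278998 73.59504198941231
```

Request:
apply_moves(
  plan="0.5 0 -0.1 0 0 0 0.5;0.3 0 -0.1 0 0 0 0.5;0 0 0 0 0 0 0.5;0 0 0 0 0 0 0.5",
)

```text
clock: 9.25
eef_pos: [586.5, -62.6, 51.0]
tcp_rot: [-1.57, -0.002, -1.398]
contact_force: [0.0, 0.1, -0.8]
opening: 0.697
```

Request:
apply_moves(
  plan="0.1 0 0 0 0 0 0.5;0 0 0 0 0 0 0.5;0 0 0 0 0 0 0.22;0 0 0 0 0 0 0.2;0 -0.5 0 0 0 0 0.2;0 -1.5 0 0 0 0 0.2;0 -3 0 0 0 0 0.2;0 -3 0 0 0 0 0.5;0 -2 0 0 0 0 1;0 0 0 0 0 0 1",
)

```text
clock: 10.25
eef_pos: [586.4, -62.8, 158.7]
tcp_rot: [-1.569, -0.002, -1.397]
contact_force: [1.0, 0.3, 0.3]
opening: 0.293
```

Run:
```python
from h import *
s=r.sense();print(s["eef_pos"],s["tcp_rot"],s["contact_force"],s["opening"])
u=.17;b=np.array([587.8,-63.3])+np.array([-80*np.cos(u)+100*np.sin(u),-80*np.sin(u)-100*np.cos(u)]);print(b)
plan((*b,100),0.17)
im=r.grab_frame("wrist"); cv2.imwrite("pics/w4.png",im);np.save("w4.npy",np.r_[s["eef_pos"],s["tcp_rot"]])
```

```text
[586.40599912 -62.78855718 158.69193787] [-1.56940736 -0.00192175 -1.3973281 ] [0.98151341 0.34345024 0.25657381] 0.2929000086932684
[ 525.87145355 -175.39306462]
3 [(np.float64(3.35), np.float64(1.96), np.float64(-2.64), np.float64(0.1)), (np.float64(3.35), np.float64(1.96), np.float64(-2.63), np.float64(0.1)), (np.float64(3.35), np.float64(1.96), np.float64(-2.63), np.float64(0.1))]
```

View pics/w4.png

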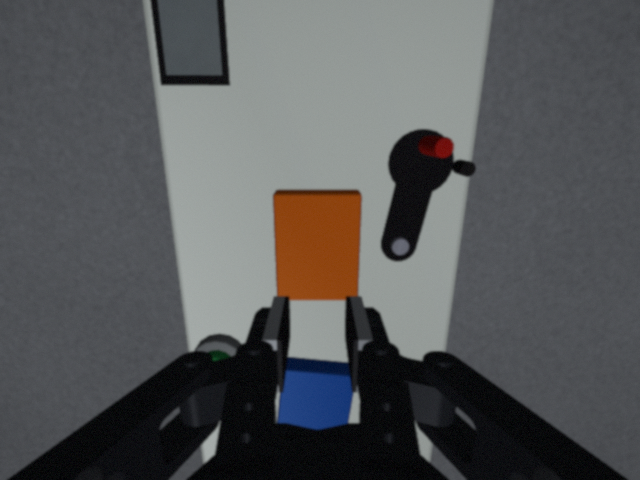

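The block now lies flat and released, with top corners at (274.5,194), (361,194), (358,299) and (277.5,299). The pin is at (400,246.5), and the cover is against the stop at (464,168).

Run:
```python
from h import *
w=np.load("w4.npy"); s={"eef_pos":w[:3],"tcp_rot":w[3:]}
b=lambda u,v,z: back("wrist",(u,v),z,s)[:2]
O=[b(*x,68) for x in((361,194.5),(274.5,194.5),(277.5,299),(358,299))]
a2,t2,_,e2=fit([(30,40),(-30,40),(-30,-40),(30,-40)],O);print("orange",a2,t2,e2)
u=np.array([np.cos(.17),np.sin(.17)])
p=b(400,246.5,58);print("port",p-60*u)
```

```text
orange 0.17388338824072516 [587.35479931 -62.41218082] [1.68237173 1.64502547 1.31584021 1.2585283 ]
port [587.69459254 -63.45764857]
```

The block is within about 1 mm of the window centre. Next is the button.

Request:
apply_moves(
  plan="3.3 1.5 -2.6 0 0 0 1;3.3 1.5 -2.6 0 0 0 1;2.8 1.5 -2.2 0 0 0 1;0 0.5 0 0 0 0 1;0 0 0 0 0 0 1",
)

```text
clock: 10.8
eef_pos: [526.5, -169.9, 103.9]
tcp_rot: [-1.571, -0.0, -1.395]
contact_force: [-0.1, 0.6, -0.3]
opening: -0.007
```

Run:
```python
from h import *
s=r.sense();print(s["eef_pos"],s["tcp_rot"],s["contact_force"],s["opening"])
plan((526,-175.5,75),0.17,n=2)
```

```text
[ 526.48461566 -169.85518528  103.94086205] [-1.57092596e+00 -1.89397808e-04 -1.39504623e+00] [-0.09019082  0.59428727 -0.31471075] -0.006798134118767012
2 [(np.float64(0.27), np.float64(1.45), np.float64(-0.07), np.float64(0.2)), (np.float64(0.27), np.float64(1.45), np.float64(-0.07), np.float64(0.2))]
```

Request:
apply_moves(
  plan="0.3 1.2 -0.1 0 0 0 1;0.2 1.2 -0.1 0 0 0 1;0 0.5 0 0 0 0 1;0 0.4 0 0 0 0 1;0 0 0 0 0 0 1",
)

```text
clock: 11.3
eef_pos: [526.7, -173.5, 67.9]
tcp_rot: [-1.571, -0.0, -1.392]
contact_force: [-1.4, -1.7, 4.6]
opening: 0.001
```

Request:
apply_moves(
  plan="0 0.2 0 0 0 0 1;0 0.2 0 0 0 0 1;0 0 0 0 0 0 1",
)

```text
clock: 11.6
eef_pos: [527.0, -173.5, 66.5]
tcp_rot: [-1.571, -0.001, -1.39]
contact_force: [-2.3, -0.5, 4.6]
opening: 0.001
```

Request:
apply_moves(
  plan="0 0.3 0 0 0 0 1;0 0.3 0 0 0 0 1;0 0.3 0 0 0 0 1",
)

```text
clock: 11.9
eef_pos: [527.4, -173.5, 65.4]
tcp_rot: [-1.571, -0.002, -1.39]
contact_force: [-13.8, 2.2, 40.9]
opening: -0.0
```

Run:
```python
from h import *
s=r.sense();print(s["eef_pos"],s["contact_force"],s["wrist_torque"])
im=r.grab_frame("side");cv2.imwrite("pics/s4.png",cv2.resize(im[180:310,275:445],None,fx=4.5,fy=4.5,interpolation=cv2.INTER_CUBIC))
```

```text
[ 527.42513207 -173.49505378   65.41022697] [-13.82064115   2.18809397  40.9331098 ] [ 0.38587956  2.45398805 -0.01680887]
```

View pics/s4.png

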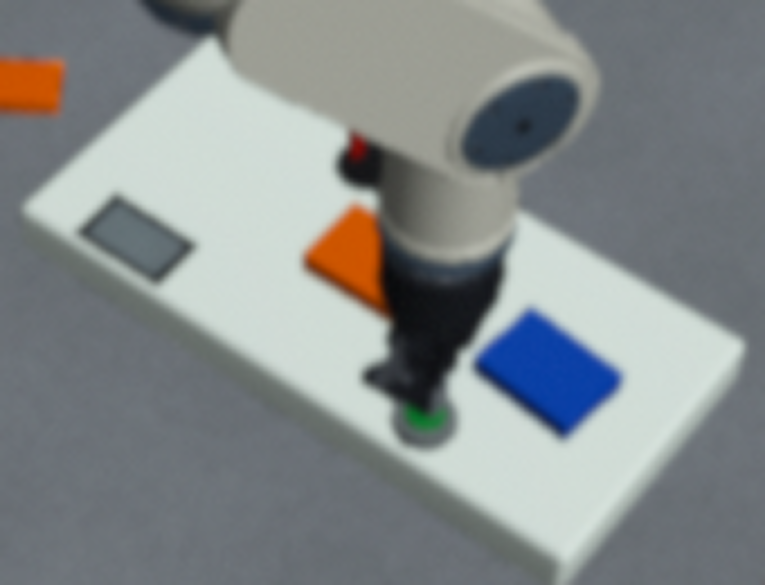

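The side view shows the fingers on the green button at about (425,415), with the block and cover in place. The tip may be slightly towards the far side. I'll lift, shift it a few mm nearer and press again, to rule out contact with the bezel.

Request:
apply_moves(
  plan="0 -0.6 0 0 0 0 1;0 -0.6 0 0 0 0 1;0.2 -0.2 -0.3 0 0 0 1;0 0 0 0 0 0 1;0 0 0 0 0 0 1",
)

```text
clock: 12.45
eef_pos: [525.7, -175.7, 82.0]
tcp_rot: [-1.567, -0.003, -1.39]
contact_force: [-1.4, -0.1, -0.5]
opening: -0.0
```

Request:
apply_moves(
  plan="0 0.2 0 0 0 0 1;0 0.2 0 0 0 0 1;0 0.2 0 0 0 0 1;0 0 0 0 0 0 1",
)

```text
clock: 12.85
eef_pos: [525.0, -175.4, 74.0]
tcp_rot: [-1.569, -0.002, -1.39]
contact_force: [0.3, -1.2, 0.6]
opening: 0.004
```

Request:
apply_moves(
  plan="0 0.2 0 0 0 0 1;0 0.2 0 0 0 0 1;0 0 0 0 0 0 1",
)

```text
clock: 13.15
eef_pos: [525.1, -175.4, 69.6]
tcp_rot: [-1.569, -0.002, -1.39]
contact_force: [-0.1, 0.4, 2.4]
opening: 0.0
```

Request:
apply_moves(
  plan="0 0.2 0 0 0 0 1;0 0.2 0 0 0 0 1;0 0 0 0 0 0 1",
)

```text
clock: 13.45
eef_pos: [525.1, -175.4, 66.1]
tcp_rot: [-1.569, -0.002, -1.39]
contact_force: [-0.5, -0.4, 4.6]
opening: -0.002
```

Request:
apply_moves(
  plan="0 0.2 0 0 0 0 1;0 0.2 0 0 0 0 1;0 0.2 0 0 0 0 1",
)

```text
clock: 13.75
eef_pos: [525.3, -175.5, 65.6]
tcp_rot: [-1.569, -0.002, -1.39]
contact_force: [-10.2, 2.2, 30.2]
opening: -0.001
```

The spring curve fits a full press: 2.4 N at z 69.6, 4.6 N at 66.1, then a hard stop at about 65.5. Now I'll withdraw and do a last check.

Request:
apply_moves(
  plan="0 -1 0 0 0 0 1;0 -3 0 0 0 0 1;0 -4 0 0 0 0 1;0 -4 0 0 0 0 1;-1 -2 -4 0 0 0 1;0 0 -4 0 0 0 1;0 0 -4 0 0 0 1;0 0 0 0 0 0 1;0 0 0 0 0 0 1",
)

```text
clock: 14.65
eef_pos: [402.8, -187.4, 211.5]
tcp_rot: [-1.565, -0.005, -1.389]
contact_force: [0.2, -0.1, 1.0]
opening: -0.004
```

Run:
```python
from h import *
s=r.sense();print(s["clock"],s["eef_pos"],s["contact_force"])
im=r.grab_frame("top");cv2.imwrite("pics/t5.png",cv2.resize(im[140:265,270:475],None,fx=3.9,fy=3.9,interpolation=cv2.INTER_CUBIC))
```

```text
14.65 [ 402.79193531 -187.39665111  211.47616319] [ 0.18382665 -0.14389618  0.98289279]
```

View pics/t5.png

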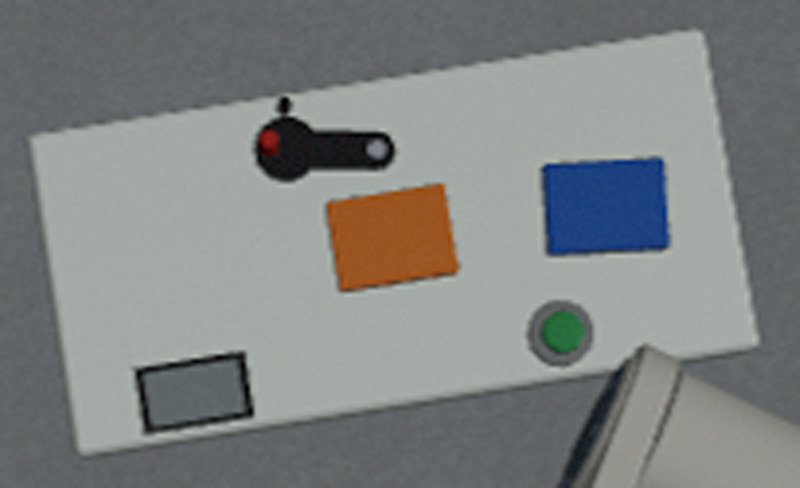

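The final top view shows the cover disc against its stop, the orange block at (392,238), and the blue block at the same spot as before. The button is up again and the arm is clear. I'll do one numeric check and hand in.

Run:
```python
from h import *
b=lambda uv,z: back("top",((uv[0]+.5)/3.9-.5+270,(uv[1]+.5)/3.9-.5+140),z)
O=[b(x,68) for x in((326,202),(443,184),(458,271),(341,291))]
a,t,_,e=fit([(30,40),(30,-40),(-30,-40),(-30,40)],O)
p=b((376,149),57)[:2]-60*np.array([np.cos(.17),np.sin(.17)])
print("block",a,t,e.round(1),"port from pin",p,"from reader fit [588.96 -63.72]")
print(r.sign_off())
```

```text
block 0.1723172940363939 [587.56334694 -62.68846439] [1.  1.3 1.2 1.1] port from pin [588.81833969 -62.43501355] from reader fit [588.96 -63.72]
the job is handed in; nothing more can be done
None
```

I did all three steps in order and handed the job in at about 15 s of the 59 s allowed; the hand-in gave no verdict.

- **Cover:** I swung it on its knob until the force rose to about 10 N at the stop. The camera angle came out at 1.72–1.73 rad against a stop at 1.75, which is within measuring error. The last picture shows the disc against the rubber stop.
- **Orange block:** I gripped it lightly, slid it along the deck and released it flat. The last check puts its centre about 1–2 mm from the window centre. That is within the spread of my window estimates, which differ by about 2 mm. The block is square to the reader to within about 0.3°.
- **Green button:** I pressed it twice with the block in place. The first press (41 N) may have been slightly off centre, so I shifted the tip about 3 mm and pressed again. On the second, the spring force rose to 4.6 N and then to 30 N at a hard stop at z ≈ 65.5 mm, so it was fully down.

The last top view shows the blue sample where it started and the arm clear of everything on the reader. It covered only the reader; the roller, knife and tin lay outside it, and the arm was never sent near them on the bench.

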